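# Open the teal ink case without letting its lid fly up

## Robot

A 6-joint arm with a two-finger parallel gripper is mounted at the origin on the work surface. World frame = base frame: x ahead of the robot, y to its left, z up, the work surface at z = 0. Lengths are in mm, angles in rad, forces in N, time in s.
With the tool pointing down it reaches from about 300 to 875 mm from the base axis. Payload 4.2 kg.
Tool frame: the origin (TCP) lies on the centre line of the jaws, within the pads' length; the fingertips stand tip_extent ahead of it and the grasp point (between the pads) lies 11 mm behind it (tip_extent is the distance from the TCP to the fingertips, in mm); z points along the fingers, y is the line along which they close (so a half turn about z gives the same grasp; the last joint's range is limited). The gripper opens to 85 mm and grips with 20 to 120 N. Pads are 22 mm wide; open, the fingers measure 114 mm over their backs; the gripper's body (76 mm by 85 mm) begins 54 mm behind the grasp point. The pads swing forward as they close: fully open they stand 13 mm farther back than shut.
Start: joints at [1.164, 0.32, 1.565, -0, 1.257, -0.02], TCP at [216.908, 532.533, 239.338] pointing down, gripper open.
Joint ranges: [-3.11, 3.11], [-0.84, 2.01], [0.21, 2.61], [-1.34, 4.49], [0.05, 2.63], [-2.56, 2.56]. Speed limits (rad/s): [2.57, 2.57, 3.14, 3.14, 3.14, 3.14].

## Interface

Orientations are given as a unit quaternion [w, x, y, z].
In Python, from station import * gives the robot as it stands.
- The arm moves only by the tool carry_out, never from a script. Its argument "plan" is a list of rows, each a list of 6 numbers: the shift along the tool's x, y, z in m, then the turn, a rotation vector about the tool's x, y, z in rad. In form: [[x, y, z, rx, ry, rz], ...]. A call has 1 to 12 rows; each row is the pose to reach, as a shift and turn from the pose commanded when the call began, along the tool's axes at that moment; what a row does not reach only later rows make up. A row lasts 1/12 s, in which the tool goes at most 41.7 mm and 7.16 degrees, less where a joint would pass 70% of its speed; a pose out of reach is approached as far as the arm can. A call with a gripper value outside its range is refused whole. "claw" is the opening, from 0 (shut) to 1 (fully open), set as the call begins (left out, the last holds). The fingers move at their own pace and stop on an object; "force" is the grip in N (left out, the last holds). Time passes only in rows, so rows that repeat a pose let the fingers close. It gives the time, the measured TCP pose, the force, the opening and the grip force at its end, in the units of the state.
- read_state(): the state, without advancing time (a new reading comes with each control period).
- read_camera(name): name is "scene" or "top"; returns a dict with "color" (400x640x3 uint8, blue, green, red), "camera_matrix" (3x3 intrinsics, pixels), "T" (4x4, takes a point from camera to world coordinates). Camera axes: x right, y down, z forward; pixel columns grow to the right and rows downward; lengths in mm; the calibration is good to about 2 mm. A picture is of the moment at which its call begins. There is no depth.
- sign_off(): hands the job in; it is judged then, once.
The state is a dict: "t": time; "joint_positions": joint angles; "qd": joint speeds; "effort": joint torques, N m; "tool_pos": TCP position; "tool_rot": TCP orientation; "ft_force": force on the tool from outside, world axes, zero at the start; "torque": the same for the moment, N m; "grip_width": finger opening in mm; "grasp_force": force on a finger pad.
Only numpy, scipy, OpenCV 4.12 (cv2) and the standard library are available. Lean on these libraries where they do the work, as an engineer would, in place of code of your own. Each camera call takes 0.05 s, during which the arm holds its last target. There are 200 camera calls.

## Task

Open the teal ink case all the way: push down the cream button of its catch, and steady the spring-loaded lid so that it comes up gently instead of flying open. A good way is to open the gripper in line with the case, so that one finger pushes the button while the other waits just above the lid, and then let the lid up. Leave the violet case shut and let go when the lid stands fully open.

Things in the scene. Friction and masses are not known exactly. Their poses are not given: they have to be found in the camera images.
- teal_press (a point): Centre of the top of the cream push button (29 mm deep, 40 wide, top 84 mm above the table) at mid front of the teal case, on the robot's side, 28 mm before the lid's front edge and 14 mm above the lid. It goes straight down on a spring: 4.5 mm down (about 4 N) frees the lid, the stop is at 7 mm (5 N). It comes back up by itself.
- teal_hinge (a point): Middle of the hinge line of the teal case, a plastic box fixed to the table, 130 mm deep, 150 wide, 60 high plus the flat 10 mm lid. The point is 60 mm above the table, at the lid's underside, 150 mm level from teal_press. Axes: x level from button to hinge, y along the hinge, z up. The lid reaches 122 mm from here towards the button; at mid edge a steel lip goes 8 mm farther.
- teal_lid (a joint): Opening of the teal lid, rad: 0 shut, 1.65 at its stop just past upright; its front edge rises and swings away from the robot. Once freed, a spring drives it to the stop and keeps it there: left alone it flies up at over 4 rad/s. A finger above it 40 to 90 mm from the hinge holds it with 2 to 5 N; it follows the finger up and back in an arc. Let go above 1.4 rad it ends gently.
- violet_lid (a joint): Opening of the lid of the violet case, rad: 0 shut, 1.65 open. This case is like the teal one but for the colour and stands beside it, on its left or right. To be left shut.
There are look-alikes about, which are no part of the job. Leave any orange or yellow look-alike of the part that bears violet_lid alone. There is more than one size of the part that bears teal_press; the job needs the larger.

How it is judged:
By the outcome, as a careful person would: the job done as asked, in the order asked, and still so for the second after the job is handed in, with the robot touching nothing.
It also fails if it takes over 37 s, if anything falls off the work surface, if the arm or the gripper's body presses on something with over 40 N, if the wrist force passes 120 N, or if a joint passes its speed limit or range.

## Working session

There is one attempt and no reset: what is moved stays moved. The work goes in short steps, Python scripts to look and compute and a tool call to move; the robot and the scene stay as the last step left them, time stands still between calls to the robot, and variables do not carry over. Pictures are saved under pics/ and viewed, at most 10 in all, crops included, and the job is handed in when it is done.

Besides the shell and the picture viewer there is one more tool, called after "Request:" by a JSON object that holds its "op" and its "data", one argument or row to a line. carry_out: Moves the arm, as the interface text tells. Its arguments: {"type":"object","properties":{"plan":{"type":"array"},"claw":{"type":"number"},"force":{"type":"number"}},"required":["plan"]}

```bash
mkdir -p pics; ls
python3 - <<'E'
from station import *
import cv2, numpy as np
for n in ("scene","top"):
    c=read_camera(n); cv2.imwrite(f"pics/{n}0.png",c["color"]); np.savez(f"{n}0.npz",**c)
    print(n,c["camera_matrix"].round(1).tolist(),c["T"].round(3).tolist())
print(read_state())
E
```

```text
pics
scene [[383.9, 0.0, 321.0], [0.0, 383.9, 200.7], [0.0, 0.0, 1.0]] [[-0.544, 0.591, -0.595, 1080.419], [0.839, 0.372, -0.397, 367.868], [-0.013, -0.715, -0.699, 655.174], [0.0, 0.0, 0.0, 1.0]]
top [[505.9, 0.0, 317.9], [0.0, 505.9, 202.8], [0.0, 0.0, 1.0]] [[0.034, -0.978, 0.205, 336.078], [-0.999, -0.034, 0.006, 52.022], [0.001, -0.205, -0.979, 1300.201], [0.0, 0.0, 0.0, 1.0]]
{'t': 0.1, 'joint_positions': array([ 1.16400576e+00,  3.20259947e-01,  1.56552762e+00, -2.59070222e-05,
        1.25740863e+00, -1.99777720e-02]), 'qd': array([ 0.00012751, -0.00071476, -0.00282822,  0.00024935,  0.00216506,
        0.00034317]), 'effort': array([ 1.64494511e-03, -4.16403794e+01, -2.34705663e+01, -1.33296053e-04,
        4.76001864e-03, -1.41758392e-07]), 'tool_pos': array([216.74841186, 532.15148384, 238.55937614]), 'tool_rot': array([-1.57750179e-04,  1.92198897e-01,  9.81355665e-01, -7.86197029e-04]), 'ft_force': array([ 0.56456226, -0.60990263, -0.28124927]), 'torque': array([-0.03002298, -0.01478749,  0.02685287]), 'grasp_force': 0.0, 'grip_width': 85.39535152965964}
```

View pics/scene0.png

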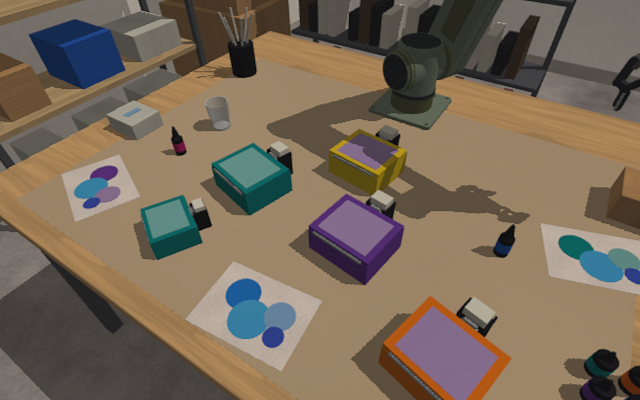

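View pics/top0.png

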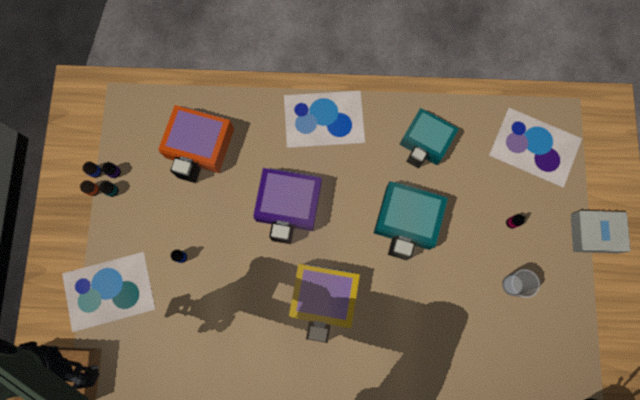

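The scene shows two teal cases. In the top view the larger is at (411,215) with its button at (402,247), and the smaller is at (430,136) with its button at (419,156). The violet one is at (288,198), and orange and yellow look-alikes are at (196,137) and (325,296). The larger teal case, next to the violet one, fits the description. I'll confirm this in one enlarged crop.

Run:
```python
import cv2, numpy as np
a=cv2.imread("pics/top0.png")[165:275,360:460]; b=cv2.imread("pics/scene0.png")[130:220,200:305]
A=cv2.resize(a,(400,440),interpolation=cv2.INTER_CUBIC); B=cv2.resize(b,(400,343),interpolation=cv2.INTER_CUBIC)
B=cv2.copyMakeBorder(B,0,97,0,0,cv2.BORDER_CONSTANT)
cv2.imwrite("pics/crop.png",np.hstack([A,B]))
```

```text
(no output)
```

View pics/crop.png

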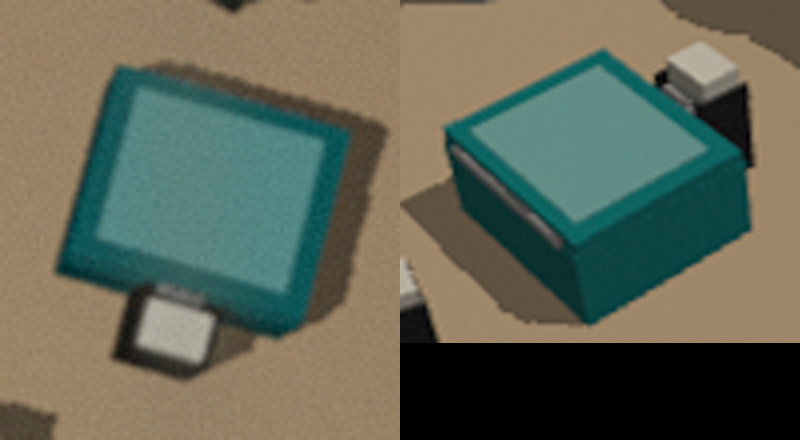

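The crop confirms it: this is the larger teal case. In the top crop its button is centred at (176,332). In the scene crop its button is at (304,69) and its lid corners are at (202,50), (45,128), (175,243) and (343,153).

```bash
cat > h.py <<'E'
import numpy as np, cv2
from scipy.spatial.transform import Rotation as R
def plane(n,pts,z):
    c=np.load(n+"0.npz"); K,T=c["camera_matrix"],c["T"]
    d=np.c_[np.array(pts,float),np.ones(len(pts))]@np.linalg.inv(K).T@T[:3,:3].T
    return T[:3,3]+d*((z-T[2,3])/d[:,2])[:,None]
E
python3 - <<'E'
from h import *
f=lambda p,s,o:(np.array(p)+.5)/s-.5+np.array(o)
sc=f([(202,50),(45,128),(175,243),(343,153)],400/105,(200,130)); tp=f([(120,67),(350,128)],4,(360,165))
S=plane("scene",sc,70); print(S.round(1)); print(plane("top",tp,70).round(1))
sb=f([(304,69),(301,42),(340,72),(308,97),(268,66)],400/105,(200,130)); sb=f([(304,69),(300,42),(340,72),(308,97),(268,66)],400/105,(200,130))
print("btn scene",plane("scene",sb,84).round(1)); print("btn top",plane("top",f([(176,332),(140,302),(218,322),(208,362),(134,345)],4,(360,165)),84).round(1))
for i in range(4):
    d=S[(i+1)%4]-S[i]; print(np.hypot(*d[:2]).round(1),np.degrees(np.arctan2(d[1],d[0])).round(1))
ct=plane("top",tp,70); d=ct[1]-ct[0]; print(np.hypot(*d[:2]),np.degrees(np.arctan2(d[1],d[0])))
# panel edges in top crop
P=plane("top",f([(137,84),(325,137),(288,293),(97,240)],4,(360,165)),70)
for i in range(4):
    d=P[(i+1)%4]-P[i]; print("panel",np.hypot(*d[:2]).round(1),np.degrees(np.arctan2(d[1],d[0])).round(1))
print("panel ctr",P.mean(0).round(1),"lid ctr scene",S.mean(0).round(1))
E
```

```text
[[ 496.3 -231.5   70. ]
 [ 614.8 -262.    70. ]
 [ 652.4 -120.    70. ]
 [ 533.5  -85.2   70. ]]
[[ 654.1 -118.9   70. ]
 [ 619.9 -262.3   70. ]]
btn scene [[ 491.1 -146.7   84. ]
 [ 468.5 -167.3   84. ]
 [ 481.2 -124.8   84. ]
 [ 513.5 -126.4   84. ]
 [ 501.  -168.8   84. ]]
btn top [[ 486.9 -151.5   84. ]
 [ 504.4 -129.8   84. ]
 [ 493.8 -176.9   84. ]
 [ 469.5 -170.8   84. ]
 [ 478.2 -126.2   84. ]]
122.4 -14.4
146.9 75.2
123.8 163.7
151.0 -104.3
147.4508673522989 -103.4229696701476
panel 120.8 -104.3
panel 101.6 166.2
panel 120.7 76.2
panel 102.6 -13.7
panel ctr [ 579. -176.   70.] lid ctr scene [ 574.2 -174.7   70. ]
```

```bash
cat >> h.py <<'E'
BTN=np.array([488,-150.5,84.]); YAW=np.radians(-14.5); e=np.array([np.cos(YAW),np.sin(YAW),0]); up=np.array([0,0,1.])
def rot(tilt):
    y=e*np.cos(tilt)-up*np.sin(tilt); z=-e*np.sin(tilt)-up*np.cos(tilt); return np.c_[np.cross(y,z),y,z]
def rel(pos,Rt):
    from station import read_state
    s=read_state(); q=s["tool_rot"]; R0=R.from_quat(q[[1,2,3,0]])
    return R0.inv().apply(pos-s["tool_pos"])/1000,(R0.inv()*R.from_matrix(Rt)).as_rotvec(),s
def near(pos,Rt,te): return pos-(-49.75*Rt[:,1]+te*Rt[:,2])  # TCP for near-fingertip centre at pos
E
python3 - <<'E'
from h import *
import station; print([n for n in dir(station) if n[0]!='_'])
Rt=rot(np.radians(3.5)); t=near(BTN-3*e+[0,0,60],Rt,20); d,w,s=rel(t,Rt)
print(t.round(1),d.round(4),w.round(4))
E
```

```text
['MotionError', 'read_camera', 'read_state', 'sign_off', 'tip_extent']
[ 534.4 -162.5  160.9] [-0.5562 -0.5234  0.0785] [0.0489 0.045  1.4365]
```

Request:
{"op": "carry_out", "data": {
  "plan": [
    [-0.02,-0.02,0,0,0,0.06],
    [-0.046,-0.044,0,0,0,0.13],
    [-0.074,-0.07,0,0,0,0.2],
    [-0.102,-0.096,0,0,0,0.27],
    [-0.13,-0.122,0,0,0,0.34],
    [-0.158,-0.148,0,0,0,0.41],
    [-0.186,-0.174,0,0,0,0.48],
    [-0.214,-0.2,0,0,0,0.55],
    [-0.242,-0.226,0,0,0,0.62],
    [-0.27,-0.252,0,0,0,0.69],
    [-0.296,-0.278,0,0,0,0.76],
    [-0.316,-0.298,0,0,0,0.82]
  ],
  "claw": 1
}}

```text
t: 1.1
tool_pos: [397.5, 134.9, 239.1]
tool_rot: [0.0, 0.569, 0.822, -0.0]
ft_force: [0.1, 1.0, -0.8]
grip_width: 85.6
grasp_force: 0.0
```

Run:
```python
from h import *
Rt=rot(np.radians(3.5)); t=near(BTN-3*e+[0,0,40],Rt,8); d,w,s=rel(t,Rt)
print(t.round(1),d.round(4),w.round(4),s["tool_pos"])
```

```text
[ 533.6 -162.3  128.9] [-0.326   0.023   0.1104] [0.059  0.0193 0.6124] [397.464005   134.86236443 239.13480016]
```

Request:
{"op": "carry_out", "data": {
  "plan": [
    [-0.025,0.002,0.005,0,0,0.05],
    [-0.055,0.004,0.012,0.005,0,0.11],
    [-0.087,0.006,0.02,0.01,0.003,0.17],
    [-0.12,0.008,0.03,0.015,0.005,0.23],
    [-0.153,0.01,0.04,0.02,0.007,0.29],
    [-0.186,0.013,0.052,0.027,0.01,0.35],
    [-0.219,0.016,0.064,0.034,0.012,0.42],
    [-0.25,0.018,0.076,0.041,0.014,0.48],
    [-0.28,0.02,0.088,0.048,0.016,0.54],
    [-0.305,0.022,0.1,0.055,0.018,0.59],
    [-0.32,0.023,0.107,0.058,0.019,0.606],
    [-0.326,0.023,0.11,0.059,0.0193,0.6124]
  ]
}}

```text
t: 2.1
tool_pos: [534.8, -160.7, 127.6]
tool_rot: [-0.025, 0.789, 0.613, -0.019]
ft_force: [0.6, 1.1, -0.8]
grip_width: 85.6
grasp_force: 0.0
```

Run:
```python
from h import *
from station import *
Rt=rot(np.radians(3.5)); t=near(BTN-3*e+[0,0,20],Rt,8); d,w,s=rel(t,Rt)
print(t.round(1),d.round(4),w.round(4),s["tool_pos"],s["ft_force"])
ims=[]
for n,(r,c) in (("scene",(60,180)),("top",(150,340))):
    im=read_camera(n)["color"][r:r+160,c:c+160]; ims.append(cv2.resize(im,(400,400),interpolation=cv2.INTER_CUBIC))
cv2.imwrite("pics/b.png",np.hstack(ims))
```

```text
[ 533.6 -162.3  108.9] [-0.0019  0.0004  0.0187] [-0.0022 -0.0005  0.0028] [ 534.8371372 -160.6835426  127.6178468] [ 0.58393546  1.08259936 -0.79080973]
```

View pics/b.png

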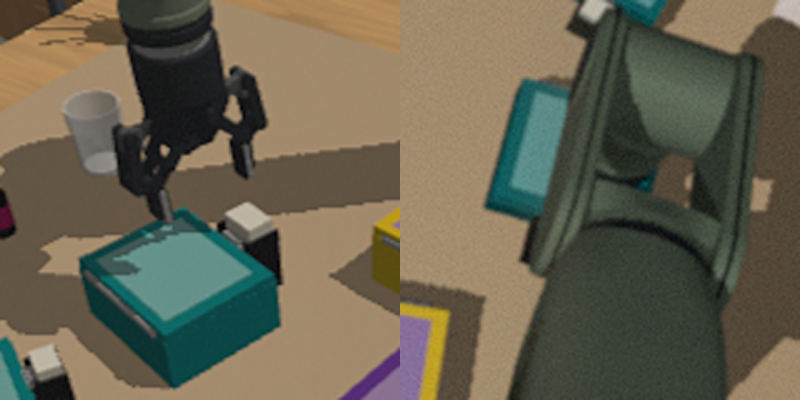

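The picture shows the near fingertip at scene px (278,130) and the far one at about (246,146). I'll compare these with the predicted tip positions.

Run:
```python
from h import *
from station import *
s=read_state(); Rt=R.from_quat(s["tool_rot"][[1,2,3,0]]).as_matrix(); c=np.load("scene0.npz"); Ti=np.linalg.inv(c["T"])
for te in (8,-5):
    for sg in (-1,1):
        p=s["tool_pos"]+sg*49.75*Rt[:,1]+te*Rt[:,2]; q=c["camera_matrix"]@(Ti[:3,:3]@p+Ti[:3,3]); print(te,p.round(1),(q[:2]/q[2]).round(1))
```

```text
8 [ 485.7 -146.8  123.7] [279.3 133.3]
8 [ 581.9 -171.3  117.4] [245.7 152.7]
-5 [ 486.5 -147.   136.7] [278.5 128.9]
-5 [ 582.7 -171.5  130.4] [244.6 148.2]
```

Request:
{"op": "carry_out", "data": {
  "plan": [
    [-0.0005,0,0.004,0,0,0],
    [-0.001,0.0003,0.012,0,0,0],
    [-0.0015,0.0006,0.02,0,0,0],
    [-0.002,0.001,0.028,0,0,0],
    [-0.002,0.0012,0.032,0,0,0],
    [-0.002,0.0012,0.032,0,0,0]
  ]
}}

```text
t: 2.7
tool_pos: [532.6, -160.2, 96.0]
tool_rot: [-0.025, 0.789, 0.614, -0.019]
ft_force: [-0.0, 0.2, 0.3]
grip_width: 85.6
grasp_force: 0.0
```

Run:
```python
from h import *
Rt=rot(np.radians(3.5)); t=near(BTN-3*e+[0,0,4],Rt,-5); d,w,s=rel(t,Rt)
print(t.round(1),d.round(4),w.round(4),s["tool_pos"],s["ft_force"])
```

```text
[ 532.9 -162.1   80. ] [-0.0018  0.0018  0.016 ] [-0.0026 -0.0006  0.0051] [ 532.5745364  -160.22030934   96.02945002] [-0.04550064  0.20025861  0.27963199]
```

Request:
{"op": "carry_out", "data": {
  "plan": [
    [-0.001,0.0005,0.005,-0.001,0,0.002],
    [-0.0018,0.001,0.01,-0.002,0,0.005],
    [-0.0018,0.0018,0.015,-0.0026,0,0.005],
    [-0.0018,0.0018,0.016,-0.0026,0,0.005],
    [-0.0018,0.0018,0.016,-0.0026,0,0.005]
  ]
}}

```text
t: 3.12
tool_pos: [533.6, -162.7, 80.7]
tool_rot: [-0.024, 0.791, 0.612, -0.018]
ft_force: [-0.9, 0.2, 0.1]
grip_width: 85.5
grasp_force: 0.0
```

Request:
{"op": "carry_out", "data": {
  "plan": [
    [0,0,0.002,0,0,0],
    [0,0,0.003,0,0,0],
    [0,0,0.003,0,0,0]
  ]
}}

```text
t: 3.37
tool_pos: [533.6, -162.7, 78.1]
tool_rot: [-0.023, 0.791, 0.612, -0.018]
ft_force: [0.4, -0.4, -0.2]
grip_width: 85.5
grasp_force: 0.0
```

Request:
{"op": "carry_out", "data": {
  "plan": [
    [0,0,0.001,0,0,0],
    [0,0,0.002,0,0,0],
    [0,0,0.002,0,0,0]
  ]
}}

```text
t: 3.62
tool_pos: [533.7, -162.7, 76.3]
tool_rot: [-0.023, 0.791, 0.612, -0.018]
ft_force: [0.1, 0.0, 0.6]
grip_width: 85.1
grasp_force: 0.5
```

Request:
{"op": "carry_out", "data": {
  "plan": [
    [0,0,0.001,0,0,0],
    [0,0,0.002,0,0,0],
    [0,0,0.002,0,0,0]
  ]
}}

```text
t: 3.87
tool_pos: [533.7, -162.7, 74.4]
tool_rot: [-0.023, 0.791, 0.612, -0.018]
ft_force: [1.2, 0.3, 2.1]
grip_width: 85.5
grasp_force: 1.4
```

Request:
{"op": "carry_out", "data": {
  "plan": [
    [0,0,0.001,0,0,0],
    [0,0,0.002,0,0,0],
    [0,0,0.002,0,0,0]
  ]
}}

```text
t: 4.12
tool_pos: [533.8, -162.8, 72.4]
tool_rot: [-0.023, 0.791, 0.612, -0.017]
ft_force: [0.2, 1.5, 5.9]
grip_width: 85.2
grasp_force: 2.8
```

Request:
{"op": "carry_out", "data": {
  "plan": [
    [0,0,0.001,0,0,0],
    [0,0,0.002,0,0,0],
    [0,0,0.002,0,0,0]
  ]
}}

```text
t: 4.37
tool_pos: [533.6, -162.7, 70.8]
tool_rot: [-0.023, 0.791, 0.612, -0.017]
ft_force: [-0.8, 0.2, 7.5]
grip_width: 85.3
grasp_force: 3.5
```

Run:
```python
from h import *
from station import *
c=read_camera("scene"); s=read_state(); print(s["ft_force"],s["torque"],e@s["torque"],np.cross(up,e)@s["torque"],s["tool_pos"])
cv2.imwrite("pics/c.png",cv2.resize(c["color"][100:220,195:315],(600,600),interpolation=cv2.INTER_CUBIC))
```

```text
[-0.38018501 -0.72273363  7.15864624] [0.11027845 0.08843909 0.04874255] 0.08462244161097858 0.11323361610609922 [ 533.65307605 -162.69064346   70.86568956]
```

View pics/c.png

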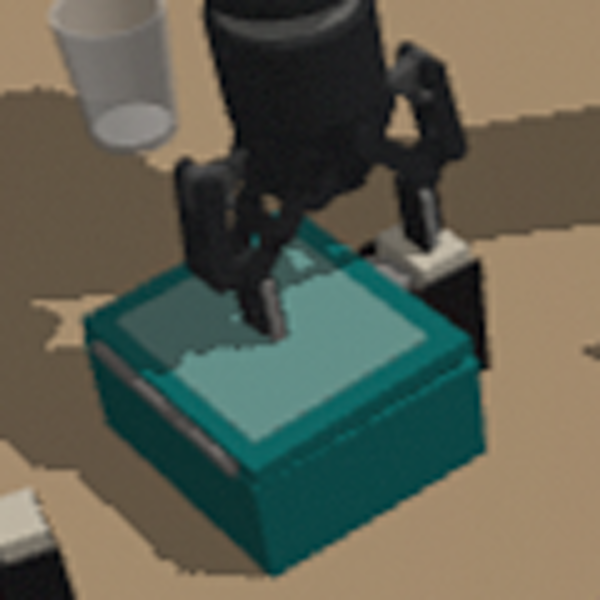

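The lid is just freed. The moment splits the load into about 4.7 N on the button and 2.5 N under the lid finger, at image px (250,165). Now I'll work out the arc to let it up, with the contact moving outward so the lid edge clears the palm.

```bash
cat >> h.py <<'E'
H=BTN+150*e-[0,0,24]
def con(th,r): return H+r*(-np.cos(th)*e+np.sin(th)*up)+10*(np.sin(th)*e+np.cos(th)*up)
def inner(s,te=-5):
    Rm=R.from_quat(s["tool_rot"][[1,2,3,0]]).as_matrix(); return s["tool_pos"]+42.5*Rm[:,1]+te*Rm[:,2],Rm
def rth(th): return np.interp(th,[.05,1.2],[57,86])
E
python3 - <<'E'
from h import *
from station import *
s=read_state(); p,Rm=inner(s); print("inner",p.round(1),"along e from hinge",((p-H)@e).round(1),"z-70",p[2]-70)
print(np.degrees(np.arctan2(Rm[1,1],Rm[0,1])),np.degrees(np.arcsin(-Rm[2,1])))
r0=-(p-H)@e
c0=con(.05,r0)
for th in np.arange(.05,1.5,.08):
    d=Rm.T@(con(th,rth(th)+(r0-57)*max(0,1-th/1.2))-c0)/1000; print(th.round(2),d.round(4))
E
```

```text
inner [ 575.  -173.4   73.4] along e from hinge -60.0 z-70 3.425540013264424
-14.530541442590005 3.2803998975875794
0.05 [ 0.      0.0001 -0.    ]
0.13 [ 0.     -0.0007 -0.0049]
0.21 [ 0.     -0.0012 -0.01  ]
0.29 [ 0.     -0.0012 -0.0152]
0.37 [ 0.     -0.0007 -0.0206]
0.45 [ 0.      0.0002 -0.0261]
0.53 [ 0.      0.0016 -0.0316]
0.61 [ 0.      0.0036 -0.0371]
0.69 [ 0.      0.006  -0.0425]
0.77 [ 0.      0.009  -0.0479]
0.85 [ 0.      0.0124 -0.0531]
0.93 [ 0.      0.0164 -0.0581]
1.01 [ 0.      0.0209 -0.0628]
1.09 [ 0.      0.0259 -0.0673]
1.17 [ 0.      0.0313 -0.0714]
1.25 [ 0.0001  0.0377 -0.0741]
1.33 [ 0.0001  0.0444 -0.0756]
1.41 [ 0.0001  0.0513 -0.0766]
1.49 [ 0.0001  0.0582 -0.077 ]
```

Request:
{"op": "carry_out", "data": {
  "plan": [
    [0,-0.0003,-0.0015,0,0,0],
    [0,-0.0006,-0.0035,0,0,0],
    [0,-0.0008,-0.006,0,0,0],
    [0,-0.001,-0.0085,0,0,0],
    [0,-0.0012,-0.011,0,0,0],
    [0,-0.0012,-0.0136,0,0,0],
    [0,-0.0011,-0.0162,0,0,0],
    [0,-0.0009,-0.0188,0,0,0],
    [0,-0.0006,-0.0214,0,0,0],
    [0,-0.0002,-0.0238,0,0,0],
    [0,0.0002,-0.0255,0,0,0],
    [0,0.0002,-0.0261,0,0,0]
  ]
}}

```text
t: 5.42
tool_pos: [535.2, -163.1, 96.6]
tool_rot: [-0.023, 0.791, 0.612, -0.018]
ft_force: [1.4, -1.2, 0.3]
grip_width: 85.5
grasp_force: 0.8
```

Run:
```python
from h import *
from station import *
c=read_camera("scene"); s=read_state(); print(s["ft_force"],np.cross(up,e)@s["torque"],s["tool_pos"])
cv2.imwrite("pics/d.png",cv2.resize(c["color"][80:220,185:325],(560,560),interpolation=cv2.INTER_CUBIC))
```

```text
[ 2.01182636 -0.33512384  0.69027749] -0.4060340807496887 [ 535.09127895 -163.09533449   96.51698768]
```

View pics/d.png

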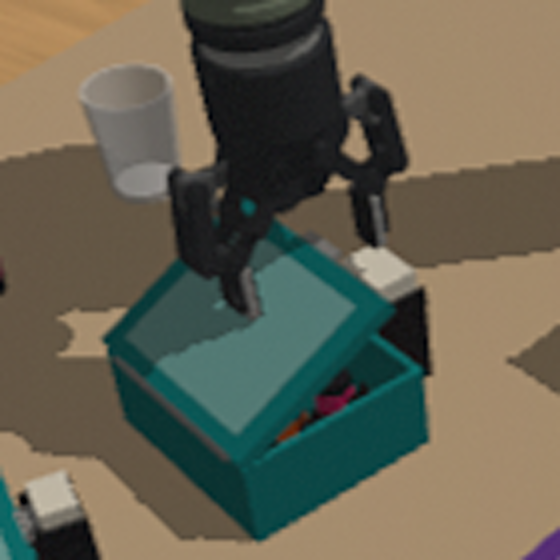

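The lid (hinge side at px ~(230,150)) is resting on the far finger at about 0.45 rad, held gently. I'll continue the arc.

Request:
{"op": "carry_out", "data": {
  "plan": [
    [0,0.0004,-0.002,0,0,0],
    [0,0.0012,-0.005,0,0,0],
    [0,0.0024,-0.0085,0,0,0],
    [0,0.0037,-0.0118,0,0,0],
    [0,0.0055,-0.0158,0,0,0],
    [0,0.0075,-0.0197,0,0,0],
    [0,0.0098,-0.0234,0,0,0],
    [0,0.0122,-0.027,0,0,0],
    [0,0.0149,-0.0305,0,0,0],
    [0,0.0176,-0.0336,0,0,0],
    [0,0.0198,-0.0358,0,0,0],
    [0,0.0207,-0.0367,0,0,0]
  ]
}}

```text
t: 6.47
tool_pos: [557.5, -168.9, 132.0]
tool_rot: [-0.023, 0.791, 0.612, -0.018]
ft_force: [2.2, -0.1, -0.2]
grip_width: 85.5
grasp_force: 0.5
```

Run:
```python
from h import *
from station import *
c=read_camera("scene"); s=read_state(); p,Rm=inner(s); print(s["ft_force"],np.cross(up,e)@s["torque"],s["tool_pos"],((H-p)@e,(p-H)@up))
cv2.imwrite("pics/e.png",cv2.resize(c["color"][60:200,185:325],(560,560),interpolation=cv2.INTER_CUBIC))
```

```text
[ 1.09496959 -0.21557568 -0.26887294] -0.2291093493432958 [ 557.52868619 -168.92598521  131.94451736] (np.float64(35.35463482095129), np.float64(74.48149016420379))
```

View pics/e.png

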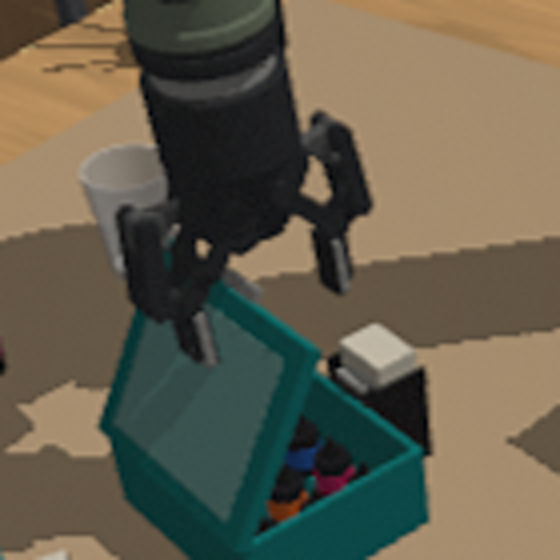

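The lid is at about 1.0 rad and follows the far finger (tip at px ~(236,150)). I'll carry on to upright.

Request:
{"op": "carry_out", "data": {
  "plan": [
    [0,0.0015,-0.0014,0,0,0],
    [0,0.004,-0.0037,0,0,0],
    [0,0.007,-0.0061,0,0,0],
    [0,0.0104,-0.0086,0,0,0],
    [0,0.014,-0.0102,0,0,0],
    [0,0.0175,-0.0116,0,0,0],
    [0,0.021,-0.0123,0,0,0],
    [0,0.0245,-0.013,0,0,0],
    [0,0.028,-0.0135,0,0,0],
    [0,0.031,-0.0138,0,0,0],
    [0,0.034,-0.014,0,0,0],
    [0,0.036,-0.0142,0,0,0]
  ]
}}

```text
t: 7.52
tool_pos: [592.9, -178.1, 143.7]
tool_rot: [-0.023, 0.791, 0.612, -0.018]
ft_force: [1.0, -0.9, 0.4]
grip_width: 85.1
grasp_force: 0.4
```

Request:
{"op": "carry_out", "data": {
  "plan": [
    [0,0.002,0,0,0,0],
    [0,0.0045,0,0,0,0],
    [0,0.007,0,0,0,0],
    [0,0.0095,0,0,0,0],
    [0,0.012,0,0,0,0],
    [0,0.0145,0,0,0,0],
    [0,0.017,0,0,0,0],
    [0,0.0195,0,0,0,0],
    [0,0.022,0,0,0,0],
    [0,0.024,0,0,0,0],
    [0,0.025,0,0,0,0],
    [0,0.025,0,0,0,0]
  ]
}}

```text
t: 8.52
tool_pos: [616.9, -184.3, 142.2]
tool_rot: [-0.023, 0.791, 0.612, -0.018]
ft_force: [0.7, 0.9, 0.4]
grip_width: 85.4
grasp_force: 0.0
```

Run:
```python
from h import *
from station import *
c=read_camera("scene"); s=read_state(); p,Rm=inner(s); print(s["ft_force"],np.cross(up,e)@s["torque"],s["tool_pos"],((H-p)@e,(p-H)@up))
cv2.imwrite("pics/f.png",cv2.resize(c["color"][60:200,185:325],(560,560),interpolation=cv2.INTER_CUBIC))
```

```text
[-0.37238311 -0.22792473 -0.72416778] -0.024358145860580188 [ 616.70600303 -184.24218974  142.24115878] (np.float64(-25.77497435777517), np.float64(84.73810222959287))
```

View pics/f.png

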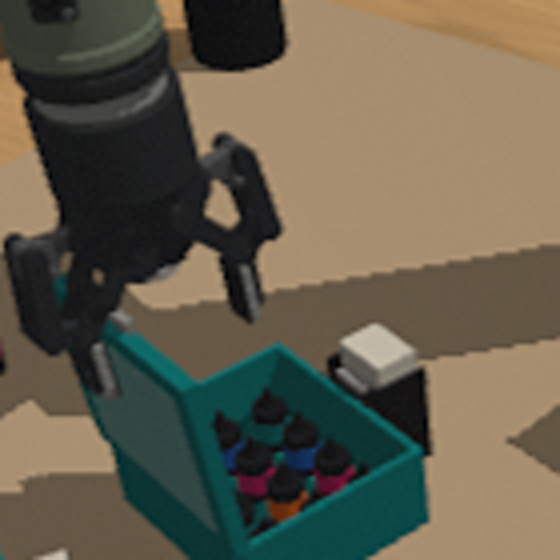

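The lid stands at its stop and the finger waits behind it with no load. Next I'll withdraw straight up.

Request:
{"op": "carry_out", "data": {
  "plan": [
    [0,0.002,0,0,0,0],
    [0,0.004,-0.002,0,0,0],
    [0,0.0035,-0.01,0,0,0],
    [0,0.0028,-0.02,0,0,0],
    [0,0.0022,-0.03,0,0,0],
    [0,0.0016,-0.042,0,0,0],
    [0,0.001,-0.054,0,0,0],
    [0,0.0002,-0.068,0,0,0],
    [0,-0.0005,-0.082,0,0,0],
    [0,-0.0013,-0.096,0,0,0],
    [0,-0.002,-0.108,0,0,0],
    [0,-0.0022,-0.112,0,0,0]
  ]
}}

```text
t: 9.57
tool_pos: [621.8, -185.7, 257.9]
tool_rot: [-0.021, 0.791, 0.612, -0.016]
ft_force: [-0.1, -0.2, -0.0]
grip_width: 85.4
grasp_force: 0.0
```

Run:
```python
from h import *
from station import *
c=read_camera("scene"); print(read_state()["tool_pos"],read_state()["ft_force"])
cv2.imwrite("pics/g.png",c["color"][40:300,120:420])
```

```text
[ 621.77493783 -185.67375012  257.5745166 ] [-1.10707566 -0.47646889  0.44510186]
```

View pics/g.png

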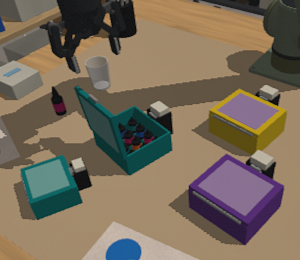

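The picture shows the teal lid fully open (crop px (97,120)), the violet case shut at (235,195), and the gripper clear above.

```bash
python3 -c "
from station import *
print(sign_off())"
```

```text
the job is handed in; nothing more can be done
None
```

The teal ink case's lid was let up gently to its stop and stands fully open, the violet case is still shut, the gripper is clear of everything, and the job was handed in at about 10 s.

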